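# Snap a fresh hone cassette into the bench honing base

## Robot

A 6-joint arm with a two-finger parallel gripper is mounted at the origin on a cart in front of the work surface, level with it; the furniture and walls round the work are solid. World frame = base frame: x ahead of the robot, y to its left, z up, the work surface at z = 0. Lengths are in m, angles in rad, forces in N, time in s.
With the tool pointing down it reaches from about 0.35 to 0.975 m from the base axis. Payload 4.9 kg.
Tool frame: the origin (TCP) lies midway between the tips of the shut fingers; the grasp point (between the pads) lies 19 mm behind it; x points along the fingers, z is the direction in which the jaws open and shut, and the axes are right-handed (so a half turn about x gives the same grasp; the last joint's range is limited). The gripper opens to 85 mm and grips with 20 to 120 N. Pads are 22 mm wide; open, the fingers measure 114 mm over their backs; the gripper's body (76 mm by 85 mm) begins 54 mm behind the grasp point. The pads swing forward as they close: fully open they stand 13 mm farther back than shut.
Start: joints at [-1.248, 0.053, 1.613, -0, 1.476, -0.119], TCP at [0.267, -0.565, 0.231] pointing down, gripper open.
Joint ranges: [-3.01, 3.01], [-1.01, 2.22], [0.06, 2.58], [-1.02, 4.17], [0.09, 2.62], [-3.14, 3.14]. Speed limits (rad/s): [2.57, 2.57, 3.14, 3.14, 3.14, 3.14].

## Interface

Orientations are given as a unit quaternion [w, x, y, z].
In Python, from plant import state, cams, workorder, nets gives the robot as it stands.
- The arm moves only by the tool play_rows, never from a script. Its argument "motion" is a list of rows, each a list of 3 entries, a list of its own where there are three numbers: the closure, from -1 (fully open) to 1 (shut), then the shift along the world's x, y, z in m, then the turn about the world's z in rad. A call has 1 to 5 rows; each row is the pose to reach, as a shift and turn from the pose commanded when the call began; what a row does not reach only later rows make up. A row lasts 1/10 s, in which the tool goes at most 50 mm and 8.59 degrees, less where a joint would pass 70% of its speed; a pose out of reach is approached as far as the arm can. A call with a gripper value outside its range is refused whole. The fingers move at their own pace and stop on an object; the grip force is fixed at half the most. Time passes only in rows, so rows that repeat a pose let the fingers close. It gives the time, the measured TCP pose, the force and the opening at its end, in the units of the state.
- state(): the state, without advancing time (a new reading comes with each control period).
- cams.grab_frame(name): name is "scene" or "top" or "wrist"; returns (picture, depth): 420x560x3 uint8, red, green, blue; 420x560 float32, m along the optical axis (not along the pixel's ray), 0 where there is no reading.
- cams.camera_info(name): a dict with "K" (3x3 intrinsics, pixels), "k1" (the pictures are not rectified: a ray, as slopes to the right and down, at radius r is drawn at 1 + k1 r^2 times it, then the intrinsics apply), "rvec" (rotation vector, rad) and "tvec" (3), from world to camera coordinates, as OpenCV has them. Camera axes: x right, y down, z forward; pixel columns grow to the right and rows downward; lengths in m; the calibration is good to about 2 mm. A picture is of the moment at which its call begins: read the wrist's pose just before it. camera_info takes no time and is no camera call; for the wrist camera it gives the pose at the moment of the call.
- workorder.job_done(): hands the job in, once; it reports no verdict.
Trained networks look in the newest picture that a camera, given by its name, has taken for a name from the list of things; names that differ only in an ending like _2 or _b are one class to them, and where a whole thing is asked for, a point or a joint stands for the part that bears it (a point fixed in the world has none). Each returns a list of dicts, best first, with "score" (0 to 1); they miss things now and then, are a little off and sometimes report something else, mostly with a low value. They report only what shows in the picture. A call takes as long as a camera call.
- nets.recognise(camera, target): "at" ([x, y, z] in m, in world coordinates, good to about 4 mm: the middle of the surface that is visible of it).
- nets.landmark_of(camera, target): "at" ([x, y, z] in m, in world coordinates, good to about 4 mm: a listed point, or the origin of a listed thing).
The state is a dict: "time": time; "joint_pos": joint angles; "joint_vel": joint speeds; "joint_efforts": joint torques, N m; "tool_pos": TCP position; "tool_rot": TCP orientation; "contact_force": force on the tool from outside, world axes, zero at the start; "ft_torque": the same for the moment, N m; "gripper_width": opening from 0.0 (shut) to 1.0 (fully open).
Only numpy, scipy, OpenCV 4.12 (cv2) and the standard library are available. Lean on these libraries where they do the work, as an engineer would, in place of code of your own. Each camera call takes 0.05 s, during which the arm holds its last target.

## Task

The worn hone has been taken out of the bench honing base; fit the fresh one, the cassette whose slate still stands tall. Lay it flat in the funnel mouth of the base, tongue first, and push it gently up the track, past the sprung side ball, until the ball clicks into its notch and the cassette is fully home and held, then let go; leave the worn cassette and the other things on the bench where they are, and do not ram the cassette against its stop, since slate chips.

Things in the scene. Friction and masses are not known exactly. Their poses are not given: they have to be found in the camera images.
- hone_base: bench honing base, fixed: grey plate 221x78x10 mm (own x -135 to +86) with an open track on top. Origin on the track's centre line at the plate's underside; x runs along the track from the funnel mouth to the stop, y left, z up. Track floor 10 mm above the origin; channel 37.6 mm wide between aluminium walls 14 mm high, from x=-50: right fence to x=81, left rail to x=-36, then the stop head
- track_mouth (a point): point on the track floor, on the centre line, where the parallel walls begin (x=-50 mm of the base). The funnel lies before it: from here back to x=-95 both walls flare out by 9 mm a side; the plate runs on bare to x=-135. Axes as the base
- track_end (a point): mark on the base's track floor at x=44 mm, z=10. The stop head is clamped at a place not measured: its stop face lies 0 to 30 mm beyond this mark, so a cassette that is home has its origin at x=-16 to +14 mm of the base. Stop block 20 mm high; its keeper lip, 7.5 mm over the floor, reaches 11 mm out and covers the cassette's tongue when home
- fresh_hone: fresh hone cassette, loose, about 0.13 to 0.21 kg: aluminium carrier 120 mm long, 36 wide, 12 high, on it a tall dark slate stick (15 mm wide, 90 long, from 12 to 28 mm height, x=-46 to +43) to grip across its width. Origin: centre of the underside; x towards the tongue, z up
- fresh_nose (a point): tip of the fresh cassette's tongue, at its underside (x=60 mm of the cassette). Tongue 26 mm wide, 5 high, 14 long (x=46 to 60); behind it the body's corners are chamfered by 6 mm in width from x=46 back to 36
- fresh_tail (a point): middle of the flat rear face of the fresh cassette's tail block, 20 mm above the underside (x=-60 mm of the cassette): the face to push. Tail block 10 mm long, 24 wide, from 0 to 28 mm height, so 14 mm of it stands above the track walls
- worn_hone: worn hone cassette, loose, to be left alone: the same carrier and tail block, but its slate is only 5 mm high (12 to 17 mm height), so the tail block stands well above the slate. Same origin and axes
- fresh_notch (a point): V notch in the fresh cassette's left (+y) side, 6 mm up (x=-5 mm of the cassette). A sprung steel ball in the head's left cheek, 64 mm before the stop face, stands 4 mm into the channel. The nose meets it about 45 mm before home: push 8 to 15 N; then its side rides on the ball at 3 to 9 N; in the last 4 mm the ball springs into the notch, the push drops by half or more and the rigid stop follows
- card_scraper: wooden card scraper 55x120x13 mm lying on the bench, bystander; origin at the centre of its underside
- loupe: brass loupe, 39 mm across, 33 mm high, bystander; origin at the centre of its underside
- gum_bottle: small amber gum bottle, 46 mm across, 105 mm high, bystander; origin at the centre of its underside

How it is judged:
By the outcome, as a careful person would: the job done as asked, in the order asked, and still so for the second after the job is handed in, with the robot touching nothing.
It also fails if it takes over 67 s, if anything falls off the work surface, if the arm or the gripper's body presses on something with over 40 N, if the wrist force passes 120 N, or if a joint passes its speed limit or range.

## Working session

There is one attempt and no reset: what is moved stays moved. The work goes in short steps, Python scripts to look and compute and a tool call to move; the robot and the scene stay as the last step left them, time stands still between calls to the robot, and variables do not carry over. Pictures are saved under pics/ and viewed, and the job is handed in when it is done.

Besides the shell and the picture viewer there is one more tool, called after "Request:" in YAML: its name, and indented under it one key for each argument. play_rows: Moves the arm, as the interface text tells. Its arguments: {"type":"object","properties":{"motion":{"type":"array","items":{"type":"array"}}},"required":["motion"]}

```bash
mkdir -p pics; ls
python3 - <<'E'
from plant import state, cams, workorder, nets
import cv2
s=state(); print(s)
for c in ["scene","top"]:
    p,d=cams.grab_frame(c); cv2.imwrite(f"pics/{c}0.png",p[:,:,::-1])
    i=cams.camera_info(c); print(c,i)
    for t in ["fresh_hone","worn_hone","hone_base","track_mouth","track_end","fresh_nose","fresh_tail","fresh_notch"]:
        r=nets.landmark_of(c,t); print(t,[( [round(float(v),4) for v in q["at"]],round(q["score"],2)) for q in r[:3]])
E
```

```text
pics
{'time': 0.0, 'joint_pos': array([-1.24798781e+00,  5.34025930e-02,  1.61427601e+00,  2.56825565e-06,
        1.47599411e+00, -1.18978151e-01]), 'joint_vel': array([ 1.62721786e-03,  5.37371972e-04,  2.63627495e-03,  1.34905842e-03,
        1.56878344e-05, -3.93810712e-04]), 'joint_efforts': array([-6.50283819e-04, -3.93683982e+01, -3.70179498e+01, -1.23298000e-04,
        7.15169474e-03, -7.48839966e-06]), 'tool_pos': array([ 0.26703927, -0.56440055,  0.23004541]), 'tool_rot': array([ 0.5968317 ,  0.37876537,  0.597971  , -0.37783514]), 'contact_force': array([-0.56141356, -0.53148606, -0.36597056]), 'ft_torque': array([-0.01222694,  0.00892721, -0.03409998]), 'gripper_width': 1.0014850936601338}
scene {'K': array([[469.42705003,   0.        , 274.63702078],
       [  0.        , 469.42705003, 207.22783887],
       [  0.        ,   0.        ,   1.        ]]), 'k1': 0.00722523638361218, 'rvec': array([ 0.95896422, -2.41113474,  1.14489409]), 'tvec': array([0.34998796, 0.29200475, 1.02349853])}
fresh_hone [([0.4836, -0.2474, 0.0015], 0.66)]
worn_hone [([0.493, -0.1303, -0.0026],
[... 332 characters left out ...]
array([[401.14271762,   0.        , 278.51417377],
       [  0.        , 401.14271762, 211.74707658],
       [  0.        ,   0.        ,   1.        ]]), 'k1': 0.024234446290125042, 'rvec': array([ 2.17991648, -2.14133692,  0.0679306 ]), 'tvec': array([-0.06416996,  0.52430275,  0.89179188])}
fresh_hone [([0.4878, -0.2441, 0.0001], 0.77), ([0.6492, 0.272, -0.0047], 0.25)]
worn_hone [([0.4912, -0.1272, -0.0017], 0.72)]
hone_base [([0.5904, 0.0477, 0.0003], 0.97)]
track_mouth [([0.5448, 0.0326, 0.011], 0.8), ([0.5488, -0.2313, -0.0007], 0.51)]
track_end [([0.6287, 0.0576, 0.0128], 0.67)]
fresh_nose []
fresh_tail [([0.4302, -0.2588, 0.024], 0.9)]
fresh_notch [([0.4785, -0.2314, 0.0046], 0.56)]
```

View pics/scene0.png

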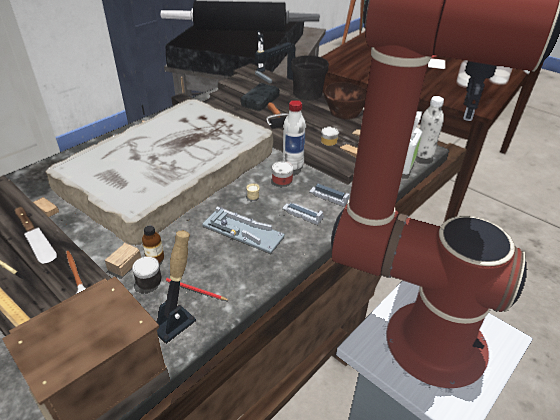

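View pics/top0.png

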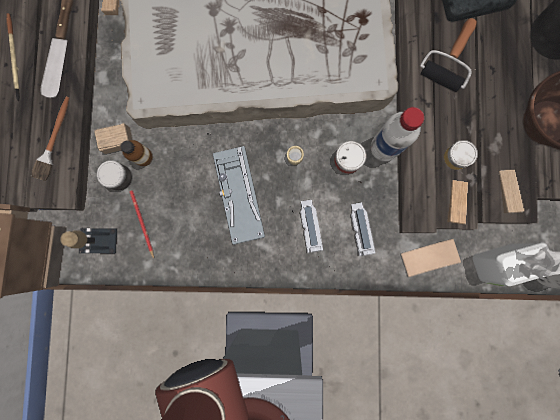

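```bash
cat > h.py <<'E'
from plant import state, cams, workorder, nets
import cv2, numpy as np
from scipy.spatial.transform import Rotation as R
def pose():
    s=state(); q=s["tool_rot"]; M=R.from_quat([q[1],q[2],q[3],q[0]]).as_matrix()
    return s,np.array(s["tool_pos"]),M
def ps():
    s,p,M=pose(); print("t %.2f"%s["time"],"p",p.round(4),"x",M[:,0].round(3),"jaw",M[:,2].round(3),"jawang %.4f"%np.arctan2(M[1,2],M[0,2]),"F",np.round(s["contact_force"],1),"w %.3f"%s["gripper_width"], "q",np.round(s["joint_pos"],2))
def proj(i,P):
    P=np.asarray(P,float).reshape(-1,3); Rm=cv2.Rodrigues(np.array(i["rvec"]))[0]
    c=P@Rm.T+np.array(i["tvec"]); a=c[:,:2]/c[:,2:]; r2=(a**2).sum(1,keepdims=True); a=a*(1+i["k1"]*r2)
    K=i["K"]; return np.c_[a[:,0]*K[0,0]+K[0,2],a[:,1]*K[1,1]+K[1,2]]
def ortho(pic,i,c,half,z,px=0.0005):
    # image: up = +x world, left=+y
    n=int(2*half/px); r,cc=np.mgrid[0:n,0:n]
    X=c[0]+half-(r+.5)*px; Y=c[1]+half-(cc+.5)*px
    m=proj(i,np.stack([X,Y,np.full_like(X,z)],-1)).astype(np.float32).reshape(n,n,2)
    return cv2.remap(pic,m[...,0],m[...,1],cv2.INTER_CUBIC)
def cloud(d,i):
    v,u=np.nonzero(d>0); z=d[v,u]; K=i["K"]
    a=np.c_[(u-K[0,2])/K[0,0],(v-K[1,2])/K[1,1]]; b=a.copy()
    for _ in range(5): b=a/(1+i["k1"]*(b**2).sum(1,keepdims=True))
    c=np.c_[b*z[:,None],z]; Rm=cv2.Rodrigues(np.array(i["rvec"]))[0]
    return (c-np.array(i["tvec"]))@Rm,u,v
E
python3 - <<'E'
from h import *
ps()
p,d=cams.grab_frame("top"); i=cams.camera_info("top")
a=ortho(p,i,(0.485,-0.19),0.12,0.012,0.0004); b=ortho(p,i,(0.59,0.045),0.12,0.01,0.0004)
# enlarged raw too
cv2.imwrite("pics/o1.png",cv2.resize(np.hstack([a,b]),(800,400))[:,:,::-1])
p,d=cams.grab_frame("wrist"); cv2.imwrite("pics/w0.png",p[:,:,::-1]); 
i=cams.camera_info("wrist"); print(i)
p,d=cams.grab_frame("scene"); c=p[170:270,190:370]; cv2.imwrite("pics/s1.png",cv2.resize(c,None,fx=4,fy=4,interpolation=cv2.INTER_CUBIC)[:,:,::-1])
E
```

```text
t 0.90 p [ 0.2672 -0.565   0.2313] x [ 0.  0. -1.] jaw [ 0.428 -0.904 -0.   ] jawang -1.1290 F [-0.8 -0.1  0.3] w 1.003 q [-1.25  0.05  1.61  0.    1.48 -0.12]
{'K': array([[296.86955354,   0.        , 281.49467929],
       [  0.        , 296.86955354, 210.08140592],
       [  0.        ,   0.        ,   1.        ]]), 'k1': -0.059802626154014785, 'rvec': array([-2.4603076 ,  1.55892072,  0.20710603]), 'tvec': array([-0.62455252, -0.0332675 ,  0.37906539])}
```

View pics/o1.png

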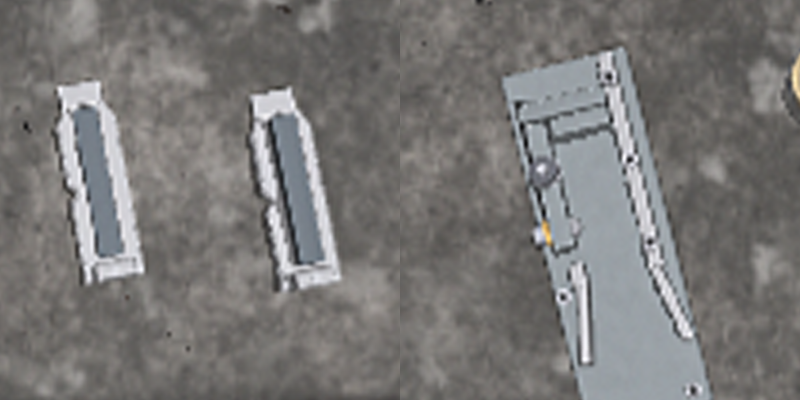

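View pics/s1.png

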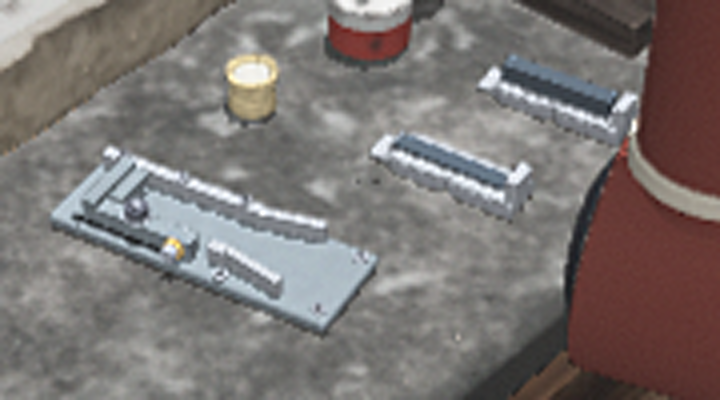

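View pics/w0.png

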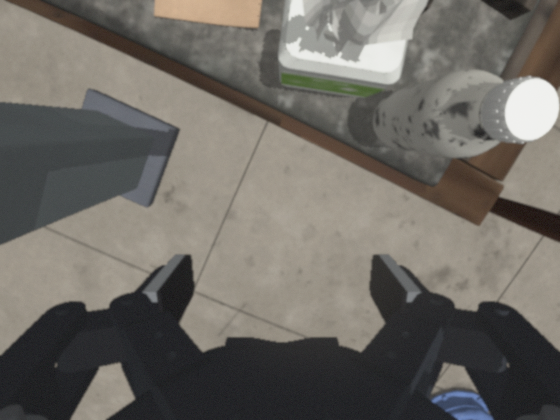

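Run:
```python
from h import *
p,d=cams.grab_frame("top"); i=cams.camera_info("top"); c,u,v=cloud(d,i)
for x0 in np.arange(0.2,0.8,0.1):
  print(round(x0,1),[ (round(y0,1),round(float(c[m,2].max()),3)) for y0 in np.arange(-0.8,0.3,0.1) if (m:=(abs(c[:,0]-x0-.05)<.05)&(abs(c[:,1]-y0-.05)<.05)).any()])
# PCA-style fit: points of fresh above table
for nm,(cx,cy) in dict(fresh=(.485,-.245),worn=(.49,-.13)).items():
  m=(abs(c[:,0]-cx)<.09)&(abs(c[:,1]-cy)<.05)&(c[:,2]>.006)
  P=c[m].astype(np.float32); r=cv2.minAreaRect(P[:,:2]*1000); print(nm,m.sum(),r,P[:,2].max(),np.percentile(P[:,2],[50,90]))
m=(abs(c[:,0]-.45)<.1)&(abs(c[:,1]+.19)<.02);print("table z",np.median(c[m,2]))
```

```text
0.2 [(np.float64(-0.8), -0.835), (np.float64(-0.7), -0.84), (np.float64(-0.6), 0.258), (np.float64(-0.5), -0.841), (np.float64(-0.4), -0.837), (np.float64(-0.3), -0.839), (np.float64(-0.2), -0.833), (np.float64(-0.1), 0.259), (np.float64(-0.0), 0.414), (np.float64(0.1), 0.298), (np.float64(0.2), -0.835)]
0.3 [(np.float64(-0.8), -0.044), (np.float64(-0.7), 0.09), (np.float64(-0.6), 0.186), (np.float64(-0.5), 0.005), (np.float64(-0.4), 0.008), (np.float64(-0.3), 0.004), (np.float64(-0.2), 0.004), (np.float64(-0.1), 0.005), (np.float64(-0.0), 0.004), (np.float64(0.1), 0.004), (np.float64(0.2), 0.004)]
0.4 [(np.float64(-0.7), 0.091), (np.float64(-0.6), 0.188), (np.float64(-0.5), 0.116), (np.float64(-0.4), 0.038), (np.float64(-0.3), 0.031), (np.float64(-0.2), 0.031), (np.float64(-0.1), 0.016), (np.float64(-0.0), 0.027), (np.float64(0.1), 0.005), (np.float64(0.2), 0.242)]
0.5 [(np.float64(-0.7), 0.043), (np.float64(-0.6), 0.062), (np.float64(-0.5), 0.058), (np.float64(-0.4), 0.04), (np.float64(-0.3), 0.032), (np.float64(-0.2), 0.021), (np.float64(-0.1), 0.027), (np.float64(-0.0), 0.036), (
[... 496 characters left out ...]
at64(-0.1), 0.087), (np.float64(-0.0), 0.089), (np.float64(0.1), 0.086), (np.float64(0.2), 0.087)]
0.8 [(np.float64(-0.7), 0.132), (np.float64(-0.6), 0.126), (np.float64(-0.5), 0.074), (np.float64(-0.4), 0.087), (np.float64(-0.3), 0.088), (np.float64(-0.2), 0.088), (np.float64(-0.1), 0.088), (np.float64(-0.0), 0.088), (np.float64(0.1), 0.088), (np.float64(0.2), 0.088)]
fresh 742 ((491.3402099609375, -245.83377075195312), (116.9717025756836, 36.48417663574219), 11.527580261230469) 0.032092657 [0.01472803 0.02910249]
worn 715 ((496.43731689453125, -128.56558227539062), (117.423095703125, 36.201087951660156), 10.847118377685547) 0.031387515 [0.01353241 0.01889468]
table z -0.0003820920578950885
```

Request:
play_rows:
  motion:
    - [-1, [0.02, 0.045, 0.01], -0.05]
    - [-1, [0.04, 0.09, 0.01], -0.1]
    - [-1, [0.06, 0.135, 0.01], -0.15]
    - [-1, [0.08, 0.18, 0.01], -0.2]
    - [-1, [0.105, 0.22, 0.01], -0.23]

```text
time: 1.6
tool_pos: [0.3725, -0.343, 0.2415]
tool_rot: [0.55, 0.445, 0.549, -0.445]
contact_force: [1.2, -0.2, 0.6]
gripper_width: 1.002
```

Request:
play_rows:
  motion:
    - [-1, [0.025, 0.025, -0.01], 0]
    - [-1, [0.05, 0.05, -0.02], 0]
    - [-1, [0.075, 0.075, -0.03], 0]
    - [-1, [0.1, 0.1, -0.04], 0]
    - [-1, [0.1, 0.1, -0.04], 0]

```text
time: 2.1
tool_pos: [0.4734, -0.2418, 0.1996]
tool_rot: [0.55, 0.443, 0.552, -0.443]
contact_force: [0.0, 0.7, 0.1]
gripper_width: 1.004
```

Run:
```python
from h import *
ps()
i=cams.camera_info("wrist"); p,d=cams.grab_frame("wrist"); cv2.imwrite("pics/w1.png",p[:,:,::-1]); np.savez("w1.npz",p=p,d=d,**i)
print("cam pos",-cv2.Rodrigues(i["rvec"])[0].T@i["tvec"])
for t in ["fresh_hone","fresh_nose","fresh_tail","fresh_notch"]:
    r=nets.landmark_of("wrist",t); print(t,[( [round(float(v),4) for v in q["at"]],round(q["score"],2)) for q in r[:3]])
c,u,v=cloud(d,i)
m=(abs(c[:,0]-.485)<.09)&(abs(c[:,1]+.245)<.05)
for lo,hi in((.004,.05),(.008,.05),(.02,.05)):
  q=m&(c[:,2]>lo)&(c[:,2]<hi); print(lo,q.sum(),cv2.minAreaRect((c[q,:2]*1000).astype(np.float32)) if q.sum() else 0)
```

```text
t 2.10 p [ 0.4734 -0.2418  0.1996] x [-0.002  0.003 -1.   ] jaw [ 0.215 -0.977 -0.003] jawang -1.3544 F [0.  0.7 0.1] w 1.004 q [-0.61 -0.15  1.86  0.    1.43  0.74]
cam pos [ 0.53803791 -0.22775071  0.34241631]
fresh_hone [([0.4884, -0.2459, 0.0002], 0.7)]
fresh_nose [([0.5473, -0.2367, 0.0013], 0.55)]
fresh_tail [([0.4291, -0.261, 0.0199], 0.93)]
fresh_notch [([0.4795, -0.2252, 0.0034], 0.58), ([0.4247, -0.3963, -0.0028], 0.44)]
0.004 3280 ((488.3641357421875, -245.8394317626953), (120.2445297241211, 35.69839859008789), 11.777767181396484)
0.008 2980 ((481.566162109375, -247.3349609375), (106.38772583007812, 35.663516998291016), 11.919038772583008)
0.02 1371 ((480.0897521972656, -246.35423278808594), (103.36927032470703, 23.62143898010254), 12.271211624145508)
```

View pics/w1.png

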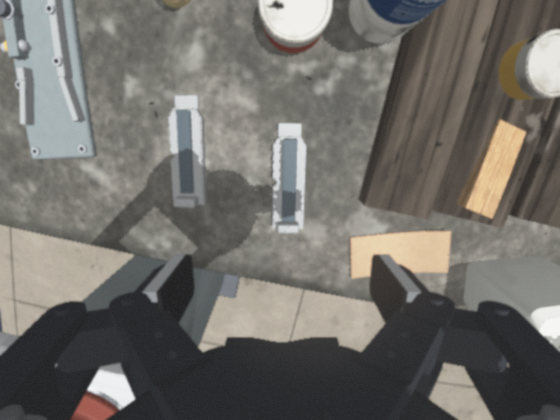

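Request:
play_rows:
  motion:
    - [-1, [0.01, -0.005, -0.03], -0.01]
    - [-1, [0.01, -0.005, -0.07], -0.01]
    - [-1, [0.01, -0.005, -0.11], -0.01]
    - [-1, [0.01, -0.005, -0.14], -0.01]
    - [-1, [0.01, -0.005, -0.14], -0.01]

```text
time: 2.85
tool_pos: [0.4784, -0.2487, 0.0566]
tool_rot: [0.544, 0.447, 0.551, -0.448]
contact_force: [-1.1, -0.5, -0.8]
gripper_width: 1.002
```

Run:
```python
from h import *
ps()
i=cams.camera_info("wrist"); p,d=cams.grab_frame("wrist"); cv2.imwrite("pics/w2.png",p[:,:,::-1])
ps()
c,u,v=cloud(d,i)
m=(abs(c[:,0]-.485)<.09)&(abs(c[:,1]+.245)<.035)
for lo,hi in((.004,.05),(.024,.05)):
  q=m&(c[:,2]>lo)&(c[:,2]<hi); print(lo,q.sum(),cv2.minAreaRect((c[q,:2]*1000).astype(np.float32)) if q.sum() else 0)
```

```text
t 2.85 p [ 0.4784 -0.2487  0.0566] x [-0.008  0.005 -1.   ] jaw [ 0.199 -0.98  -0.007] jawang -1.3709 F [-1.1 -0.5 -0.8] w 1.002 q [-0.62  0.03  1.94 -0.    1.18  0.75]
t 2.90 p [ 0.4804 -0.2499  0.0596] x [-0.004  0.003 -1.   ] jaw [ 0.199 -0.98  -0.003] jawang -1.3707 F [ 0.8 -0.7  0.2] w 1.004 q [-0.62  0.03  1.94 -0.    1.18  0.75]
0.004 9323 ((488.7736511230469, -245.4976043701172), (120.12360382080078, 36.17483901977539), 11.506240844726562)
0.024 4024 ((480.79754638671875, -247.54995727539062), (103.46556091308594, 23.96116065979004), 11.046459197998047)
```

View pics/w2.png

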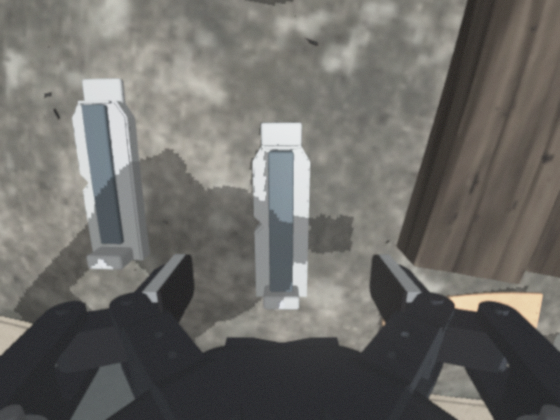

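Request:
play_rows:
  motion:
    - [-1, [0.0015, 0.003, -0.02], 0]
    - [-1, [0.0015, 0.003, -0.04], 0]
    - [-1, [0.0015, 0.003, -0.044], 0]
    - [-1, [0.0015, 0.003, -0.044], 0]
    - [0.2, [0.0015, 0.003, -0.044], 0]

```text
time: 3.4
tool_pos: [0.485, -0.2481, 0.0196]
tool_rot: [0.549, 0.447, 0.547, -0.447]
contact_force: [0.7, 0.4, 0.1]
gripper_width: 0.859
```

Request:
play_rows:
  motion:
    - [1, [0, 0, 0], 0]
    - [1, [0, 0, 0], 0]
    - [1, [0, 0, 0], 0]
    - [1, [0, 0, 0], 0]
    - [1, [0, 0, 0], 0]

```text
time: 3.9
tool_pos: [0.4841, -0.2472, 0.0178]
tool_rot: [0.548, 0.447, 0.548, -0.447]
contact_force: [0.2, 0.6, 2.7]
gripper_width: 0.153
```

Run:
```python
from h import *
ps()
p,d=cams.grab_frame("wrist"); cv2.imwrite("pics/w3.png",p[:,:,::-1]); ps()
```

```text
t 3.90 p [ 0.4841 -0.2472  0.0178] x [ 0.001 -0.    -1.   ] jaw [ 0.2   -0.98   0.001] jawang -1.3690 F [0.2 0.6 2.7] w 0.153 q [-0.61  0.09  1.95  0.    1.09  0.76]
t 3.95 p [ 0.4841 -0.2472  0.0178] x [ 0.001 -0.    -1.   ] jaw [ 0.2   -0.98   0.001] jawang -1.3690 F [0.6 0.1 3.2] w 0.156 q [-0.61  0.09  1.95  0.    1.09  0.76]
```

View pics/w3.png

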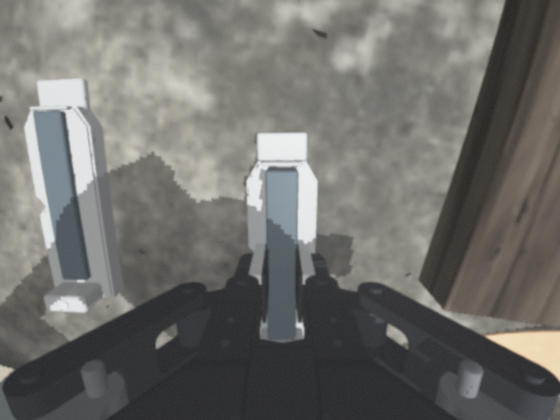

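Request:
play_rows:
  motion:
    - [1, [0, 0, 0.03], 0]
    - [1, [0, 0, 0.07], 0]
    - [1, [0, 0, 0.1], 0]
    - [1, [0, 0.04, 0.1], 0.02]
    - [1, [0, 0.085, 0.1], 0.045]

```text
time: 4.45
tool_pos: [0.4843, -0.1623, 0.1187]
tool_rot: [0.558, 0.435, 0.556, -0.435]
contact_force: [-0.0, 0.1, -1.7]
gripper_width: 0.153
```

Request:
play_rows:
  motion:
    - [1, [-0.003, 0.045, 0], 0]
    - [1, [-0.006, 0.09, 0], 0]
    - [1, [-0.009, 0.135, 0], 0]
    - [1, [-0.012, 0.175, 0], 0]
    - [1, [-0.012, 0.175, 0], 0]

```text
time: 4.95
tool_pos: [0.4703, 0.0169, 0.1163]
tool_rot: [0.558, 0.433, 0.56, -0.433]
contact_force: [-0.6, -0.6, -1.3]
gripper_width: 0.155
```

Run:
```python
from h import *
ps()
p,d=cams.grab_frame("wrist");ps()
i=cams.camera_info("wrist"); p,d=cams.grab_frame("wrist"); cv2.imwrite("pics/w4.png",p[:,:,::-1]); np.savez("w4.npz",p=p,d=d,**i)
for t in ["hone_base","track_mouth","track_end","fresh_nose"]:
    r=nets.landmark_of("wrist",t); print(t,[( [round(float(v),4) for v in q["at"]],round(q["score"],2)) for q in r[:3]])
c,u,v=cloud(d,i)
zz=c[:,2]; print(np.histogram(zz[(abs(c[:,0]-.6)<.15)&(abs(c[:,1]-.04)<.1)],bins=np.arange(-.005,.08,.002)))
```

```text
t 4.95 p [0.4703 0.0169 0.1163] x [-0.002  0.002 -1.   ] jaw [ 0.25  -0.968 -0.002] jawang -1.3183 F [-0.6 -0.6 -1.3] w 0.155 q [-0.12 -0.23  2.07  0.    1.3   1.19]
t 5.00 p [0.4708 0.0149 0.1165] x [-0.001 -0.    -1.   ] jaw [ 0.248 -0.969 -0.   ] jawang -1.3197 F [-0.3  1.  -1. ] w 0.153 q [-0.13 -0.23  2.07 -0.    1.3   1.19]
hone_base [([0.5878, 0.0496, -0.0004], 0.64)]
track_mouth [([0.5322, 0.0341, 0.009], 0.68)]
track_end []
fresh_nose [([0.5349, 0.0289, 0.096], 0.91)]
(array([    0,  1072, 25478,  5531,     5,    15,   677,  8070,  1714,
         230,    74,   104,   142,   374,  2490,  1108,   297,    39,
          21,   116,   331,    71,     8,     0,     0,     0,     0,
           0,     0,     0,     0,     0,     0,     0,     0,     0,
           0,     0,     0,     0,     0,     0]), array([-0.005, -0.003, -0.001,  0.001,  0.003,  0.005,  0.007,  0.009,
        0.011,  0.013,  0.015,  0.017,  0.019,  0.021,  0.023,  0.025,
        0.027,  0.029,  0.031,  0.033,  0.035,  0.037,  0.039,  0.041,
        0.043,  0.045,  0.047,  0.049,  0.051,  0.053,  0.055,  0.057,
        0.059,  0.061,  0.063,  0.065,  0.067,  0.069,  0.071,  0.073,
        0.075,  0.077,  0.079]))
```

View pics/w4.png

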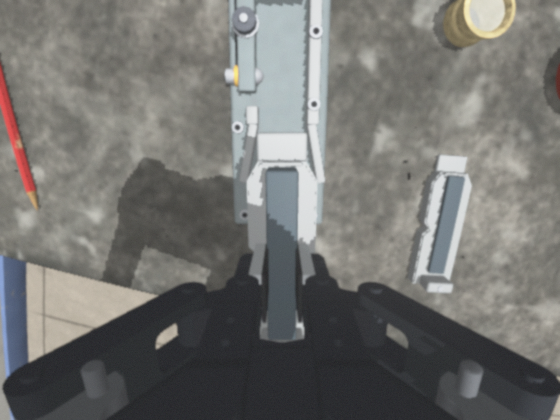

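Run:
```python
from h import *
f=np.load("w4.npz"); i={k:f[k] for k in("K","rvec","tvec")}; i["k1"]=float(f["k1"])
p,d=f["p"],f["d"]
i2=cams.camera_info("top"); p2,d2=cams.grab_frame("top"); 
o=ortho(p,i,(0.59,0.045),0.1,0.024,0.0005);o2=ortho(p2,i2,(0.59,0.045),0.1,0.024,0.0005)
cv2.imwrite("pics/o2.png",cv2.resize(np.hstack([o,o2])[:,:,::-1],(800,400)))
c0,u,v=cloud(d,i); 
for nm,cc in(("wrist",c0),("top",cloud(d2,i2)[0])):
  th=0.25
  for k in range(3):
    a=np.array([np.cos(th),np.sin(th)]);n=np.array([-np.sin(th),np.cos(th)])
    rel=cc[:,:2]-[0.589,0.0455]; s=rel@a; t=rel@n
    pl=(cc[:,2]>.0065)&(cc[:,2]<.0135)&(s>-.145)&(s<.1)&(abs(t)<.05)
    # edges along s bins
    b=[]
    for s0 in np.arange(-.13,.085,.005):
      q=pl&(abs(s-s0)<.0025)
      if q.sum()>15: b.append((s0,t[q].min(),t[q].max()))
    b=np.array(b); 
    w=b[:,2]-b[:,1]; g=abs(w-np.median(w))<.004
    pr=np.polyfit(b[g,0],b[g,1],1); pm=np.polyfit(b[g,0],b[g,2],1); 
    th+=np.median([pr[0],pm[0]]) if k<2 else 0
  print(nm,"th",th,pr,pm,"n",g.sum(),"w",np.median(w),"s range",s[pl].min(),s[pl].max())
  fe=(cc[:,2]>.0215)&(cc[:,2]<.027)&(s>-.1)&(s<.09)&(abs(t)<.045)
  for s0 in np.arange(-.1,.09,.01):
    q=fe&(abs(s-s0)<.005); r=q&(t<0); l=q&(t>0)
    print(round(s0,3), np.round([t[r].min()*1e3,t[r].max()*1e3],1) if r.sum()>3 else '-', np.round([t[l].min()*1e3,t[l].max()*1e3],1) if l.sum()>3 else '-')
```

```text
wrist th 0.243182204729246 [ 0.0002974  -0.03648364] [-0.00029739  0.04089319] n 33 w 0.0774193410043664 s range -0.13629416983115475 0.04130665444101328
-0.1 [-34.6 -29. ] [27.8 33.3]
-0.09 [-34.7 -26.4] [25.2 33.5]
-0.08 [-32.7 -24.6] [23.4 31.7]
-0.07 [-30.8 -22.7] [21.  29.8]
-0.06 [-28.9 -20.8] [19.2 27.1]
-0.05 [-28.3 -19.7] [18.3 26.9]
-0.04 [-28.9 -19.6] [18.3 26.8]
-0.03 [-28.4 -19.8] [19.9 32.1]
-0.02 [-28.8 -19.7] [16.7 42.1]
-0.01 [-27.9 -19.8] [16.  42.2]
-0.0 [-28.3 -19.2] [19.3 32.7]
0.01 [-28.9 -19.1] [17.6 34.1]
0.02 [-28.3 -19.3] [16.8 36.1]
0.03 [-28.8 -19.3] [19.7 32.5]
0.04 - -
0.05 - -
0.06 - -
0.07 - -
0.08 - -
top th 0.2470548351402199 [-8.69921245e-05 -3.71994763e-02] [8.69026514e-05 3.89309530e-02] n 15 w 0.07548092187468339 s range -0.03997507048853639 0.08774682171247704
-0.1 - -
-0.09 - -
-0.08 - -
-0.07 - -
-0.06 - -
-0.05 - -
-0.04 [-29.7 -21.2] -
-0.03 [-29.5 -21.1] -
-0.02 [-29.2 -20.7] [16.7 33.5]
-0.01 [-29.6 -21.8] [13.9 39.6]
-0.0 [-28.8 -20.9] [18.5 31.1]
0.01 [-29.8 -21.3] [18.7 31.2]
0.02 [-29.4 -22.8] [16.7 33.9]
0.03 [-29.2 -20.9] [16.4 29.4]
0.04 [-29.6  -1. ] [ 1.1 31.6]
0.05 [-29.4  -0.4] [ 0.3 30.8]
0.06 [-29.6 -10.7] -
0.07 [-28.6 -20.6] -
0.08 [-28.7 -21.5] -
```

View pics/o2.png

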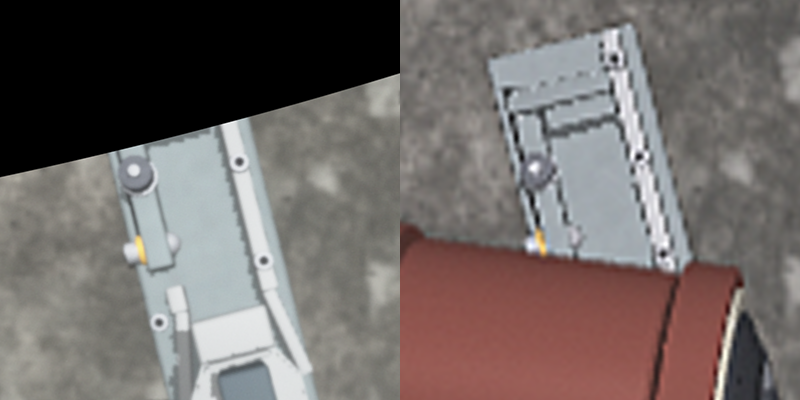

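Run:
```python
from h import *
f=np.load("w4.npz"); i={k:f[k] for k in("K","rvec","tvec")}; i["k1"]=float(f["k1"])
c,u,v=cloud(f["d"],i)
th=.2432;a=np.array([np.cos(th),np.sin(th)]);n=np.array([-np.sin(th),np.cos(th)])
rel=c[:,:2]-[0.589,0.0455]; s=rel@a; t=rel@n
q=(c[:,2]>.08)&(c[:,2]<.135)&(s>-.115)&(s<-.04)&(abs(t)<.03)
print(np.histogram(c[q,2],bins=np.arange(.08,.136,.003)))
def rng(q,st):
  for s0 in st:
    k=q&(abs(s-s0)<.0025)
    if k.sum()>3: print(round(s0,4),np.round([t[k].min()*1e3,t[k].max()*1e3,(t[k].min()+t[k].max())*500],2), "z",np.round(np.percentile(c[k,2],[5,50,95])*1e3,1))
rng(q,np.arange(-.115,-.04,.005))
print("slate");rng((c[:,2]>.12)&(c[:,2]<.135)&(abs(t)<.012),np.arange(-.115,-.05,.005))
print("nose s",s[q].max()); ps()
```

```text
(array([   0,    0,    0,    0,    0,    0,    0,  812,  588,  390, 2530,
        144,   28,   57,   97, 2730,  242,  146]), array([0.08 , 0.083, 0.086, 0.089, 0.092, 0.095, 0.098, 0.101, 0.104,
       0.107, 0.11 , 0.113, 0.116, 0.119, 0.122, 0.125, 0.128, 0.131,
       0.134]))
-0.115 [-21.   19.4  -0.8] z [110.2 127.  133.7]
-0.11 [-18.92  17.25  -0.83] z [110.1 126.2 132.9]
-0.105 [-18.64  17.07  -0.78] z [110.  112.1 127.7]
-0.1 [-18.45  16.92  -0.76] z [110.  112.6 127.7]
-0.095 [-18.77  17.44  -0.67] z [110.  112.1 127.6]
-0.09 [-18.58  17.32  -0.63] z [109.8 111.9 127.7]
-0.085 [-18.51  17.19  -0.66] z [109.9 112.1 127.7]
-0.08 [-18.33  17.02  -0.65] z [109.8 125.7 127.6]
-0.075 [-16.03  14.82  -0.6 ] z [109.7 119.6 127.6]
-0.07 [-13.38  12.38  -0.5 ] z [102.8 104.5 114.6]
-0.065 [-13.26  12.27  -0.49] z [102.8 103.8 104.9]
-0.06 [-13.07  12.22  -0.42] z [102.7 103.9 105. ]
-0.055 [-13.01  12.14  -0.43] z [102.2 103.5 104.4]
slate
-0.115 [-7.41  5.7  -0.86] z [126.1 127.  127.9]
-0.11 [-1.199e+01  1.197e+01 -1.000e-02] z [122.5 127.1 133.5]
-0.105 [-8.25  6.65 -0.8 ] z [125.9 126.9 127.9]
-0.1 [-8.13  6.6  -0.76] z [125.8 126.9 127.8]
-0.095 [-8.    6.57 -0.72] z [125.8 126.9 127.9]
-0.09 [-7.88  6.53 -0.68] z [125.9 126.9 127.9]
-0.085 [-7.77  6.48 -0.65] z [126.1 126.9 128. ]
-0.08 [-8.23  6.48 -0.87] z [126.  126.9 127.8]
-0.075 [-8.11  6.84 -0.64] z [121.4 126.6 128. ]
nose s -0.05727898431270956
t 5.30 p [0.4718 0.0119 0.1172] x [-0. -0. -1.] jaw [ 0.242 -0.97   0.   ] jawang -1.3260 F [ 0.1  0.  -1.7] w 0.155 q [-0.13 -0.23  2.07 -0.    1.3   1.19]
```

```bash
cat > fit.py <<'E'
from h import *
def fit(zoff):
  s_,pp,M=pose(); i=cams.camera_info("wrist"); p,d=cams.grab_frame("wrist"); ps()
  c,u,v=cloud(d,i)
  th=.2432;a=np.array([np.cos(th),np.sin(th)]);n=np.array([-np.sin(th),np.cos(th)])
  rel=c[:,:2]-[0.589,0.0455]; s=rel@a; t=rel@n; z=c[:,2]
  print("tcp s,t",(pp[:2]-[0.589,0.0455])@a,(pp[:2]-[0.589,0.0455])@n)
  q=(z>zoff+.001)&(z<zoff+.036)&(s>-.125)&(s<-.03)&(abs(t)<.03)
  r=[]
  for s0 in np.arange(-.125,-.03,.005):
    k=q&(abs(s-s0)<.0025)
    if k.sum()>3: 
      w=(t[k].min(),t[k].max()); 
      r.append((s0,w[0]*1e3,w[1]*1e3,(w[0]+w[1])*500))
  r=np.array(r); print(r.round(2)); g=(r[:,2]-r[:,1]<37.5); print("slope",np.polyfit(r[g,0],r[g,3]/1e3,1),"nose",s[q].max())
  for sd in(1,-1):
    e=[]
    for s0 in np.arange(-.06,.035,.01):
      k=(z>.0215)&(z<.027)&(abs(s-s0)<.005)&(sd*t>.017)&(sd*t<.035)
      if k.sum()>5: e.append((round(s0,3),round((t[k]*sd).min()*1e3,1)))
    print(sd,e)
  return p
E
python3 - <<'E'
from fit import *
p=fit(.1); cv2.imwrite("pics/w5.png",p[:,:,::-1])
E
```

```text
t 5.35 p [0.4718 0.012  0.1172] x [-0. -0. -1.] jaw [ 0.242 -0.97  -0.   ] jawang -1.3260 F [ 0.5  0.1 -1.4] w 0.151 q [-0.13 -0.23  2.07 -0.    1.3   1.19]
tcp s,t -0.12182127935931544 -0.004405191061739206
[[ -0.12 -10.64   2.5   -4.07]
 [ -0.12 -21.83  12.6   -4.62]
 [ -0.12 -24.22  16.17  -4.03]
 [ -0.11 -22.04  13.91  -4.07]
 [ -0.1  -21.91  13.84  -4.03]
 [ -0.1  -21.87  13.66  -4.1 ]
 [ -0.09 -22.13  13.99  -4.07]
 [ -0.09 -22.03  13.93  -4.05]
 [ -0.08 -21.78  13.78  -4.  ]
 [ -0.08 -21.7   13.64  -4.03]
 [ -0.07 -19.41  11.75  -3.83]
 [ -0.07 -16.86   8.86  -4.  ]
 [ -0.06 -16.76   8.75  -4.  ]
 [ -0.06 -16.62   8.71  -3.95]
 [ -0.05 -16.54   8.61  -3.97]]
slope [ 0.00479156 -0.00363387] nose -0.0570731954866943
1 [(np.float64(-0.06), np.float64(19.5)), (np.float64(-0.05), np.float64(18.6)), (np.float64(-0.04), np.float64(18.4)), (np.float64(-0.03), np.float64(19.8)), (np.float64(-0.02), np.float64(17.4)), (np.float64(-0.01), np.float64(17.4)), (np.float64(0.0), np.float64(19.2)), (np.float64(0.01), np.float64(17.3)), (np.float64(0.02), np.float64(17.1)), (np.float64(0.03), np.float64(19.2))]
-1 [(np.float64(-0.06), np.float64(20.5)), (np.float64(-0.05), np.float64(19.6)), (np.float64(-0.04), np.float64(19.6)), (np.float64(-0.03), np.float64(20.0)), (np.float64(-0.02), np.float64(19.9)), (np.float64(-0.01), np.float64(19.8)), (np.float64(0.0), np.float64(19.7)), (np.float64(0.01), np.float64(19.2)), (np.float64(0.02), np.float64(19.3)), (np.float64(0.03), np.float64(19.2))]
```

Request:
play_rows:
  motion:
    - [1, [-0.001, 0.0035, -0.03], 0]
    - [1, [-0.001, 0.0035, -0.065], 0]
    - [1, [-0.001, 0.0035, -0.08], 0]
    - [1, [-0.001, 0.0035, -0.084], 0]
    - [1, [-0.001, 0.0035, -0.086], 0]

```text
time: 5.85
tool_pos: [0.4709, 0.016, 0.0312]
tool_rot: [0.557, 0.435, 0.558, -0.435]
contact_force: [-0.7, -0.4, -1.0]
gripper_width: 0.152
```

Request:
play_rows:
  motion:
    - [1, [0, 0, 0], 0]
    - [1, [0, 0, -0.001], 0]
    - [1, [0, 0, -0.002], 0]
    - [1, [0, 0, -0.002], 0]

```text
time: 6.25
tool_pos: [0.4711, 0.0165, 0.0298]
tool_rot: [0.558, 0.435, 0.557, -0.434]
contact_force: [0.2, -0.2, -1.8]
gripper_width: 0.151
```

Run:
```python
from fit import *
p=fit(.012); cv2.imwrite("pics/w6.png",p[:,:,::-1])
```

```text
t 6.30 p [0.471  0.0165 0.0297] x [ 0.001 -0.    -1.   ] jaw [ 0.244 -0.97   0.   ] jawang -1.3239 F [ 0.5 -0.2 -2.5] w 0.156 q [-0.12 -0.1   2.12  0.    1.12  1.2 ]
tcp s,t -0.12140338740686128 0.00024417890098011366
[[-1.200e-01 -2.989e+01  2.986e+01 -1.000e-02]
 [-1.200e-01 -2.928e+01  2.979e+01  2.500e-01]
 [-1.200e-01 -1.963e+01  2.071e+01  5.400e-01]
 [-1.100e-01 -1.743e+01  1.859e+01  5.800e-01]
 [-1.000e-01 -1.721e+01  1.847e+01  6.300e-01]
 [-1.000e-01 -1.714e+01  1.837e+01  6.100e-01]
 [-9.000e-02 -2.995e+01  2.997e+01  1.000e-02]
 [-9.000e-02 -2.994e+01  2.988e+01 -3.000e-02]
 [-8.000e-02 -2.984e+01  2.995e+01  5.000e-02]
 [-8.000e-02 -2.994e+01  2.999e+01  2.000e-02]
 [-7.000e-02 -2.988e+01  2.980e+01 -4.000e-02]
 [-7.000e-02 -2.994e+01  2.932e+01 -3.100e-01]
 [-6.000e-02 -2.986e+01  2.794e+01 -9.600e-01]
 [-6.000e-02 -2.876e+01  2.725e+01 -7.600e-01]
 [-5.000e-02 -2.806e+01  2.611e+01 -9.800e-01]
 [-5.000e-02 -2.812e+01  2.674e+01 -6.900e-01]
 [-4.000e-02 -2.834e+01  2.729e+01 -5.300e-01]
 [-4.000e-02 -2.831e+01  2.649e+01 -9.100e-01]
 [-3.000e-02 -2.869e+01 -1.915e+01 -2.392e+01]]
slope [-0.34568262 -0.03577204] nose -0.0300046347968358
1 [(np.float64(-0.06), np.float64(19.1)), (np.float64(-0.05), np.float64(18.0)), (np.float64(-0.04), np.float64(18.0)), (np.float64(-0.03), np.float64(19.3)), (np.float64(-0.02), np.float64(17.0)), (np.float64(-0.01), np.float64(17.3)), (np.float64(0.0), np.float64(19.5))]
-1 [(np.float64(-0.06), np.float64(20.6)), (np.float64(-0.05), np.float64(19.6)), (np.float64(-0.04), np.float64(19.2)), (np.float64(-0.03), np.float64(19.2)), (np.float64(-0.02), np.float64(19.4)), (np.float64(-0.01), np.float64(19.4)), (np.float64(0.0), np.float64(19.2))]
```

View pics/w6.png

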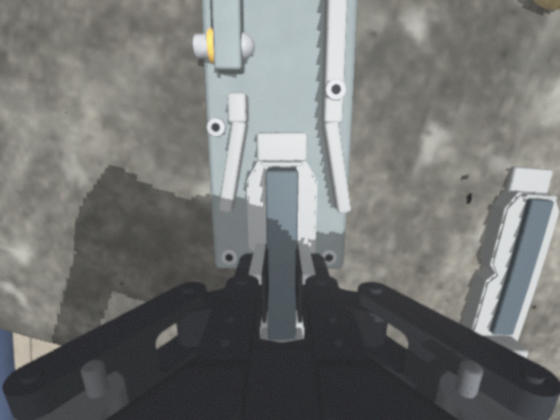

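Request:
play_rows:
  motion:
    - [1, [0.0003, -0.0012, -0.001], 0]
    - [1, [0.0003, -0.0012, -0.0015], 0]
    - [1, [0.0003, -0.0012, -0.002], 0]
    - [1, [0.0003, -0.0012, -0.002], 0]

```text
time: 6.7
tool_pos: [0.4714, 0.0153, 0.0278]
tool_rot: [0.558, 0.435, 0.558, -0.435]
contact_force: [-1.5, 0.3, 3.3]
gripper_width: 0.154
```

Request:
play_rows:
  motion:
    - [1, [0.0058, 0.0015, 0], 0]
    - [1, [0.0116, 0.003, 0], 0]
    - [1, [0.0174, 0.0044, 0], 0]
    - [1, [0.0233, 0.0058, 0], 0]
    - [1, [0.0233, 0.0058, 0], 0]

```text
time: 7.2
tool_pos: [0.496, 0.0213, 0.0278]
tool_rot: [0.558, 0.435, 0.557, -0.434]
contact_force: [2.0, -0.0, 1.9]
gripper_width: 0.15
```

Run:
```python
from fit import *
p=fit(.012); cv2.imwrite("pics/w7.png",p[:,:,::-1])
```

```text
t 7.25 p [0.4958 0.0212 0.0278] x [ 0.003  0.    -1.   ] jaw [ 0.244 -0.97   0.001] jawang -1.3239 F [2.3 0.3 3.7] w 0.155 q [-0.11 -0.03  2.06  0.    1.11  1.22]
tcp s,t -0.09604673923977759 -0.0011037396020487451
[[ -0.12  -8.43   6.72  -0.86]
 [ -0.12  -8.36   6.68  -0.84]
 [ -0.12  -8.23   6.57  -0.83]
 [ -0.11  -7.66   6.03  -0.82]
 [ -0.1   -7.4    5.78  -0.81]
 [ -0.1   -7.38   5.8   -0.79]
 [ -0.09 -29.93  29.99   0.03]
 [ -0.09 -29.87  30.     0.06]
 [ -0.08 -29.97  29.97  -0.  ]
 [ -0.08 -30.    29.9   -0.05]
 [ -0.07 -29.9   29.83  -0.03]
 [ -0.07 -29.94  28.99  -0.47]
 [ -0.06 -29.74  28.4   -0.67]
 [ -0.06 -28.41  27.13  -0.64]
 [ -0.05 -27.78  26.32  -0.73]
 [ -0.05 -28.35  27.1   -0.62]
 [ -0.04 -28.58  27.    -0.79]
 [ -0.04 -28.55  26.75  -0.9 ]
 [ -0.03 -29.13  12.05  -8.54]]
slope [ 0.0024719 -0.0005463] nose -0.03013494164640244
1 [(np.float64(-0.06), np.float64(17.0)), (np.float64(-0.05), np.float64(18.0)), (np.float64(-0.04), np.float64(17.9)), (np.float64(-0.03), np.float64(19.6)), (np.float64(-0.02), np.float64(17.2)), (np.float64(-0.01), np.float64(17.3)), (np.float64(0.0), np.float64(19.3)), (np.float64(0.01), np.float64(17.5)), (np.float64(0.02), np.float64(17.1))]
-1 [(np.float64(-0.06), np.float64(17.0)), (np.float64(-0.05), np.float64(17.1)), (np.float64(-0.04), np.float64(19.5)), (np.float64(-0.03), np.float64(19.6)), (np.float64(-0.02), np.float64(19.7)), (np.float64(-0.01), np.float64(19.2)), (np.float64(0.0), np.float64(19.2)), (np.float64(0.01), np.float64(19.4)), (np.float64(0.02), np.float64(19.5)), (np.float64(0.03), np.float64(19.7))]
```

View pics/w7.png

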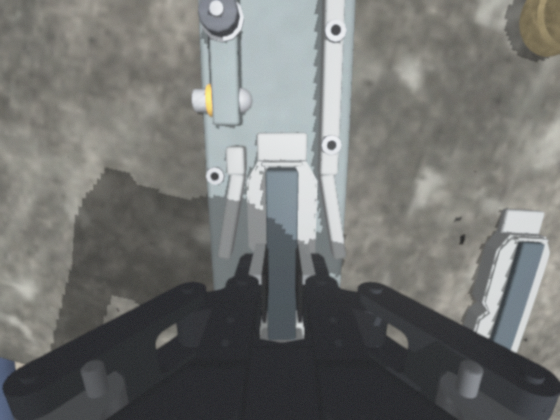

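Request:
play_rows:
  motion:
    - [1, [0.0039, 0.001, 0], 0]
    - [1, [0.0078, 0.002, 0], 0]
    - [1, [0.0078, 0.002, 0], 0]
    - [1, [0.0078, 0.002, 0], 0]

```text
time: 7.65
tool_pos: [0.5028, 0.0231, 0.0278]
tool_rot: [0.558, 0.435, 0.557, -0.434]
contact_force: [1.6, -0.5, 4.7]
gripper_width: 0.154
```

Request:
play_rows:
  motion:
    - [0, [0, 0, 0], 0]
    - [-0.5, [0, 0, 0], 0]
    - [-0.5, [0, 0, 0], 0]
    - [-0.5, [0, 0, 0], 0]
    - [-0.5, [0, 0, 0.01], 0]

```text
time: 8.15
tool_pos: [0.5005, 0.0233, 0.0359]
tool_rot: [0.557, 0.434, 0.559, -0.435]
contact_force: [-0.7, -0.1, 0.3]
gripper_width: 0.748
```

Request:
play_rows:
  motion:
    - [-0.5, [0, 0, 0.025], 0]
    - [-0.5, [0, 0, 0.055], 0]
    - [0.5, [-0.03, -0.007, 0.065], 0]
    - [1, [-0.07, -0.017, 0.065], 0]
    - [1, [-0.085, -0.021, 0.065], 0]

```text
time: 8.65
tool_pos: [0.4151, 0.0019, 0.1027]
tool_rot: [0.558, 0.435, 0.558, -0.435]
contact_force: [0.0, 0.8, -0.5]
gripper_width: 0.244
```

Run:
```python
from fit import *
ps(); cams.grab_frame("wrist");cams.grab_frame("wrist")
i=cams.camera_info("wrist"); p,d=cams.grab_frame("wrist"); ps(); cv2.imwrite("pics/w8.png",p[:,:,::-1])
for t in ["fresh_tail","fresh_nose","fresh_hone","track_end"]:
    r=nets.landmark_of("wrist",t); print(t,[( [round(float(v),4) for v in q["at"]],round(q["score"],2)) for q in r[:3]])
c,u,v=cloud(d,i)
th=.2432;a=np.array([np.cos(th),np.sin(th)]);n=np.array([-np.sin(th),np.cos(th)])
rel=c[:,:2]-[0.589,0.0455]; s=rel@a; t=rel@n; z=c[:,2]
for s0 in np.arange(-.16,.07,.005):
  k=(z>.019)&(z<.05)&(abs(t)<.02)&(abs(s-s0)<.0025)
  if k.sum()>3: print(round(s0,3),k.sum(),np.round([t[k].min()*1e3,t[k].max()*1e3],1),np.percentile(z[k],[5,50,95]).round(4))
```

```text
t 8.65 p [0.4151 0.0019 0.1027] x [-0. -0. -1.] jaw [ 0.244 -0.97   0.   ] jawang -1.3242 F [ 0.   0.8 -0.5] w 0.244 q [-0.17 -0.37  2.21 -0.    1.3   1.15]
t 8.80 p [0.4171 0.002  0.103 ] x [ 0.002 -0.    -1.   ] jaw [ 0.244 -0.97   0.001] jawang -1.3248 F [ 0.7 -0.7  0.9] w 0.004 q [-0.17 -0.37  2.21  0.    1.3   1.15]
fresh_tail [([0.4505, 0.0089, 0.0303], 0.63)]
fresh_nose [([0.5647, 0.0365, 0.0124], 0.58)]
fresh_hone [([0.5099, 0.0275, 0.0105], 0.74)]
track_end []
-0.145 90 [-18.   16.9] [0.0212 0.0375 0.0388]
-0.14 334 [-18.8  16.9] [0.0215 0.038  0.0394]
-0.135 393 [-18.7  16.8] [0.0213 0.0293 0.039 ]
-0.13 308 [-18.5  17.3] [0.0211 0.0228 0.039 ]
-0.125 343 [-18.4  17.4] [0.0211 0.0232 0.039 ]
-0.12 348 [-18.3  17.3] [0.0211 0.0234 0.0391]
-0.115 355 [-18.3  17.2] [0.0214 0.0234 0.0391]
-0.11 363 [-18.8  17.2] [0.0212 0.0236 0.039 ]
-0.105 349 [-18.8  17.1] [0.0209 0.0232 0.039 ]
-0.1 375 [-18.7  17. ] [0.0209 0.0233 0.039 ]
-0.095 389 [-18.6  17. ] [0.0209 0.0233 0.0391]
-0.09 341 [-18.5  15.4] [0.0212 0.0371 0.0393]
-0.085 373 [-18.3  17.4] [0.0212 0.0239 0.0392]
-0.08 402 [-18.2  17.4] [0.021  0.023  0.0391]
-0.075 385 [-18.9  17.3] [0.0211 0.0234 0.0391]
-0.07 424 [-18.8  17.3] [0.0212 0.0233 0.0392]
-0.065 407 [-18.6  17.2] [0.021  0.0236 0.0391]
-0.06 427 [-18.6  19.7] [0.0207 0.0234 0.0392]
-0.055 447 [-19.9  19.6] [0.0211 0.0236 0.0392]
-0.05 449 [-20.  20.] [0.0208 0.0236 0.0391]
-0.045 419 [-19.9  20. ] [0.0209 0.0362 0.0392]
-0.04 204 [-20.  20.] [0.0207 0.0242 0.0385]
-0.035 14 [-20.  -19.4] [0.02   0.0212 0.0288]
-0.03 10 [-19.9 -19.4] [0.0199 0.0232 0.0246]
-0.025 5 [-19.9  19.9] [0.0199 0.0226 0.0244]
```

View pics/w8.png

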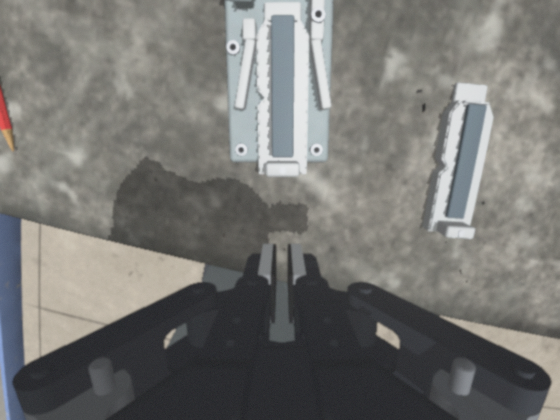

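Request:
play_rows:
  motion:
    - [1, [0, 0, -0.03], 0]
    - [1, [0, 0, -0.06], 0]
    - [1, [0, 0, -0.074], 0]
    - [1, [0.004, 0.001, -0.074], 0]
    - [1, [0.008, 0.002, -0.074], 0]

```text
time: 9.5
tool_pos: [0.426, 0.0043, 0.0286]
tool_rot: [0.558, 0.435, 0.558, -0.435]
contact_force: [0.4, 0.8, 0.9]
gripper_width: -0.001
```

Request:
play_rows:
  motion:
    - [1, [0.003, 0.0007, 0], 0]
    - [1, [0.005, 0.0012, 0], 0]
    - [1, [0.007, 0.0017, 0], 0]
    - [1, [0.009, 0.0022, 0], 0]
    - [1, [0.011, 0.0027, 0], 0]

```text
time: 10.0
tool_pos: [0.4364, 0.0069, 0.0286]
tool_rot: [0.558, 0.435, 0.558, -0.435]
contact_force: [0.2, 0.4, 0.5]
gripper_width: 0.003
```

Run:
```python
from fit import *
ps(); 
p,d=cams.grab_frame("wrist"); cv2.imwrite("pics/w9.png",p[:,:,::-1]); ps()
p,d=cams.grab_frame("scene"); c=p[170:270,190:370]; cv2.imwrite("pics/s2.png",cv2.resize(c,None,fx=4,fy=4,interpolation=cv2.INTER_CUBIC)[:,:,::-1])
```

```text
t 10.00 p [0.4364 0.0069 0.0286] x [ 0.001 -0.    -1.   ] jaw [ 0.244 -0.97   0.   ] jawang -1.3240 F [0.2 0.4 0.5] w 0.003 q [-0.16 -0.19  2.2   0.    1.13  1.17]
t 10.05 p [0.4366 0.0069 0.0286] x [ 0.001 -0.    -1.   ] jaw [ 0.244 -0.97   0.   ] jawang -1.3240 F [ 0.9  0.4 -0.1] w -0.005 q [-0.16 -0.19  2.2   0.    1.13  1.17]
```

View pics/w9.png

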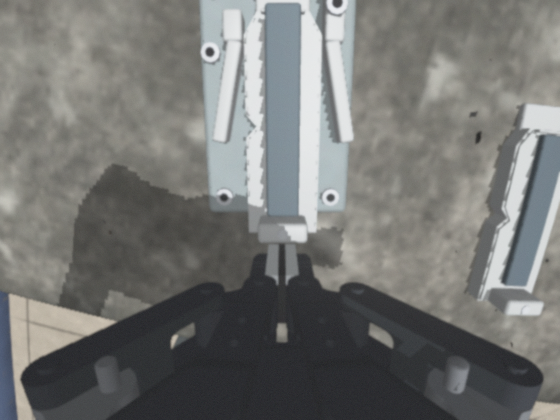

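View pics/s2.png

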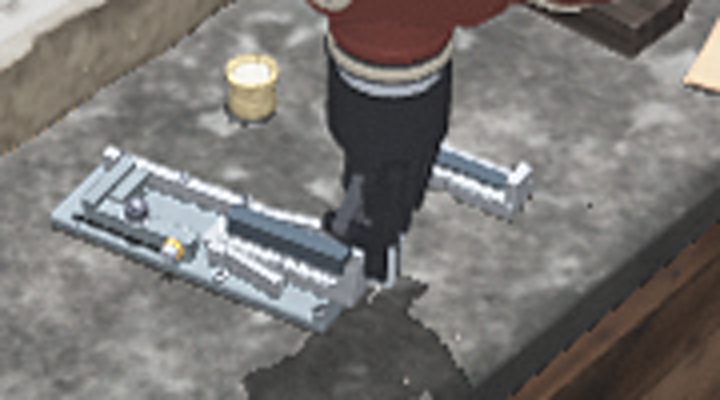

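Request:
play_rows:
  motion:
    - [1, [0.003, 0.0007, 0], 0]
    - [1, [0.006, 0.0015, 0], 0]
    - [1, [0.009, 0.0022, 0], 0]
    - [1, [0.012, 0.003, 0], 0]
    - [1, [0.015, 0.0037, 0], 0]

```text
time: 10.6
tool_pos: [0.4513, 0.0106, 0.0282]
tool_rot: [0.558, 0.435, 0.558, -0.435]
contact_force: [-0.5, -0.5, -0.8]
gripper_width: 0.003
```

Request:
play_rows:
  motion:
    - [1, [0.002, 0.0005, 0], 0]
    - [1, [0.004, 0.001, 0], 0]
    - [1, [0.006, 0.0015, 0], 0]
    - [1, [0.008, 0.002, 0], 0]

```text
time: 11.0
tool_pos: [0.4592, 0.0126, 0.0283]
tool_rot: [0.558, 0.435, 0.558, -0.435]
contact_force: [-0.7, -0.1, -0.1]
gripper_width: 0.002
```

Run:
```python
from fit import *
ps(); 
p,d=cams.grab_frame("wrist"); cv2.imwrite("pics/w10.png",p[:,:,::-1]); ps()
```

```text
t 11.00 p [0.4592 0.0126 0.0283] x [-0. -0. -1.] jaw [ 0.244 -0.97  -0.   ] jawang -1.3240 F [-0.7 -0.1 -0.1] w 0.002 q [-0.13 -0.12  2.15 -0.    1.12  1.19]
t 11.05 p [0.4596 0.0126 0.0284] x [ 0.  0. -1.] jaw [ 0.244 -0.97   0.   ] jawang -1.3240 F [ 0.8 -0.  -0.2] w 0.002 q [-0.13 -0.12  2.15  0.    1.12  1.19]
```

View pics/w10.png

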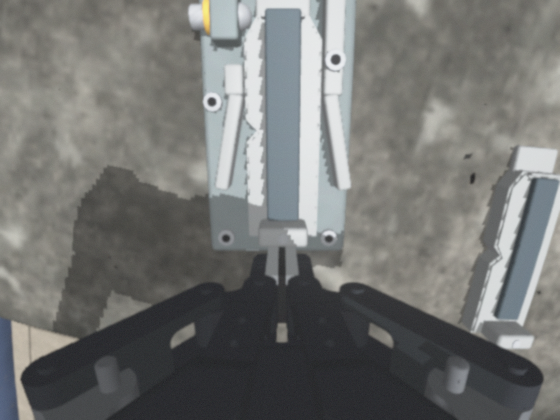

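Request:
play_rows:
  motion:
    - [1, [0.0015, 0.0004, 0], 0]
    - [1, [0.003, 0.0008, 0], 0]
    - [1, [0.0045, 0.0011, 0], 0]
    - [1, [0.006, 0.0015, 0], 0]

```text
time: 11.45
tool_pos: [0.465, 0.014, 0.0283]
tool_rot: [0.558, 0.434, 0.558, -0.435]
contact_force: [-3.1, -1.2, 2.4]
gripper_width: -0.002
```

Request:
play_rows:
  motion:
    - [1, [0.001, 0.00025, 0], 0]
    - [1, [0.002, 0.0005, 0], 0]
    - [1, [0.003, 0.00075, 0], 0]
    - [1, [0.004, 0.001, 0], 0]

```text
time: 11.85
tool_pos: [0.4664, 0.0145, 0.0278]
tool_rot: [0.556, 0.432, 0.56, -0.437]
contact_force: [-11.5, -2.9, 8.0]
gripper_width: 0.0
```

Request:
play_rows:
  motion:
    - [1, [0.001, 0.00025, 0], 0]
    - [1, [0.002, 0.0005, 0], 0]
    - [1, [0.003, 0.00075, 0], 0]
    - [1, [0.004, 0.001, 0], 0]

```text
time: 12.25
tool_pos: [0.4711, 0.0158, 0.0278]
tool_rot: [0.556, 0.433, 0.559, -0.436]
contact_force: [-8.1, -2.3, 5.6]
gripper_width: 0.0
```

Request:
play_rows:
  motion:
    - [1, [0.001, 0.00025, 0], 0]
    - [1, [0.002, 0.0005, 0], 0]
    - [1, [0.003, 0.00075, 0], 0]
    - [1, [0.004, 0.001, 0], 0]

```text
time: 12.65
tool_pos: [0.4752, 0.0168, 0.0278]
tool_rot: [0.557, 0.433, 0.559, -0.436]
contact_force: [-7.4, -2.5, 5.6]
gripper_width: -0.002
```

Request:
play_rows:
  motion:
    - [1, [0.0015, 0.0004, 0], 0]
    - [1, [0.003, 0.0008, 0], 0]
    - [1, [0.0045, 0.0011, 0], 0]
    - [1, [0.006, 0.0015, 0], 0]
    - [1, [0.0075, 0.0019, 0], 0]

```text
time: 13.15
tool_pos: [0.4829, 0.0185, 0.0278]
tool_rot: [0.557, 0.433, 0.559, -0.436]
contact_force: [-6.4, -3.1, 5.2]
gripper_width: -0.001
```

Request:
play_rows:
  motion:
    - [1, [0.0015, 0.0004, 0], 0]
    - [1, [0.003, 0.0008, 0], 0]
    - [1, [0.0045, 0.0011, 0], 0]
    - [1, [0.006, 0.0015, 0], 0]
    - [1, [0.0075, 0.0019, 0], 0]

```text
time: 13.65
tool_pos: [0.4906, 0.0201, 0.0279]
tool_rot: [0.557, 0.433, 0.559, -0.436]
contact_force: [-6.4, -3.0, 3.1]
gripper_width: -0.001
```

Run:
```python
from fit import *
ps(); 
i=cams.camera_info("wrist");p,d=cams.grab_frame("wrist"); cv2.imwrite("pics/w11.png",p[:,:,::-1])
c,u,v=cloud(d,i)
th=.2432;a=np.array([np.cos(th),np.sin(th)]);n=np.array([-np.sin(th),np.cos(th)])
rel=c[:,:2]-[0.589,0.0455]; s=rel@a; t=rel@n; z=c[:,2]
k=(z>.034)&(z<.042)&(abs(t)<.01)&(s<-.02); print("slate front s",s[k].max())
```

```text
t 13.65 p [0.4906 0.0201 0.0279] x [-0.004 -0.002 -1.   ] jaw [ 0.245 -0.97   0.001] jawang -1.3236 F [-6.4 -3.   3.1] w -0.001 q [-0.11 -0.04  2.07 -0.    1.11  1.22]
slate front s -0.02000874152433628
```

View pics/w11.png

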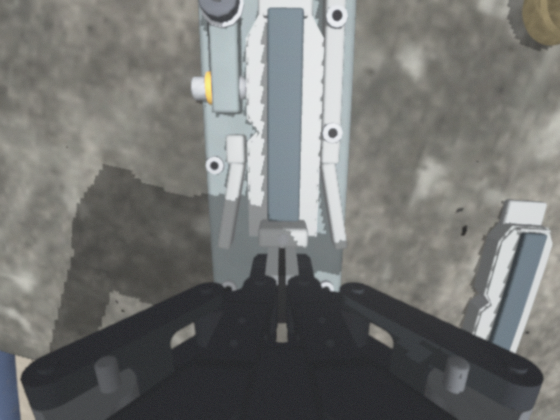

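Request:
play_rows:
  motion:
    - [1, [0.0015, 0.0004, 0], 0]
    - [1, [0.003, 0.0008, 0], 0]
    - [1, [0.0045, 0.0011, 0], 0]
    - [1, [0.006, 0.0015, 0], 0]
    - [1, [0.0075, 0.0019, 0], 0]

```text
time: 14.2
tool_pos: [0.4982, 0.0218, 0.0278]
tool_rot: [0.557, 0.433, 0.558, -0.436]
contact_force: [-5.6, -5.4, 3.0]
gripper_width: -0.0
```

Request:
play_rows:
  motion:
    - [1, [0.0008, 0.0002, 0], 0]
    - [1, [0.0016, 0.0004, 0], 0]
    - [1, [0.0024, 0.0006, 0], 0]
    - [1, [0.0032, 0.0008, 0], 0]

```text
time: 14.6
tool_pos: [0.5016, 0.0226, 0.0278]
tool_rot: [0.557, 0.433, 0.558, -0.436]
contact_force: [-4.8, -4.3, 2.7]
gripper_width: 0.002
```

Run:
```python
from fit import *
ps(); 
i=cams.camera_info("wrist");p,d=cams.grab_frame("wrist"); cv2.imwrite("pics/w12.png",cv2.resize(p[0:260,150:410],(780,780//1))[:600,:,::-1])
```

```text
t 14.60 p [0.5016 0.0226 0.0278] x [-0.003 -0.002 -1.   ] jaw [ 0.245 -0.97   0.001] jawang -1.3237 F [-4.8 -4.3  2.7] w 0.002 q [-0.1  -0.01  2.05 -0.    1.11  1.22]
```

View pics/w12.png

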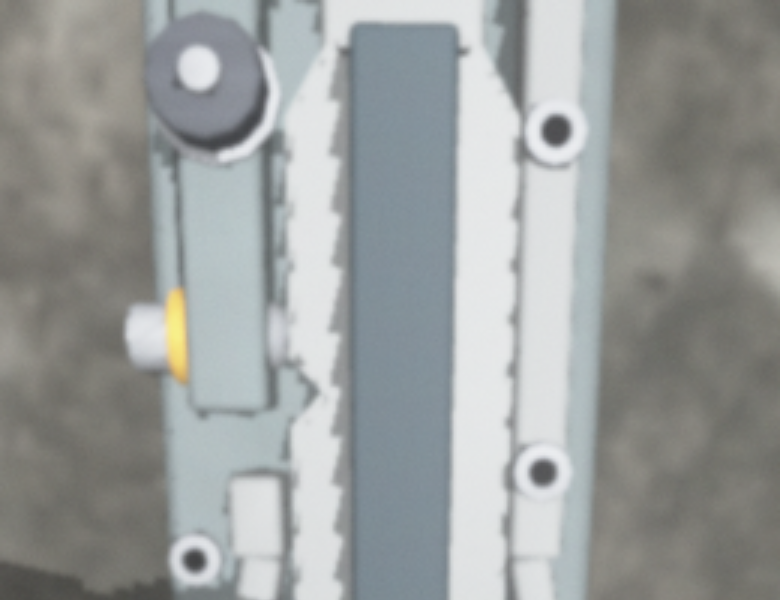

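Request:
play_rows:
  motion:
    - [1, [0.0006, 0.0001, 0], 0]
    - [1, [0.0012, 0.0002, 0], 0]
    - [1, [0.0018, 0.0003, 0], 0]
    - [1, [0.0024, 0.0004, 0], 0]
    - [1, [0.003, 0.0005, 0], 0]

```text
time: 15.15
tool_pos: [0.505, 0.0234, 0.0279]
tool_rot: [0.557, 0.434, 0.558, -0.435]
contact_force: [-3.5, -2.7, 0.7]
gripper_width: -0.004
```

Request:
play_rows:
  motion:
    - [1, [0.0005, 0.0001, 0], 0]
    - [1, [0.001, 0.0002, 0], 0]
    - [1, [0.0014, 0.0003, 0], 0]

```text
time: 15.45
tool_pos: [0.5077, 0.0247, 0.0284]
tool_rot: [0.558, 0.435, 0.558, -0.434]
contact_force: [-0.5, 0.3, -0.1]
gripper_width: -0.005
```

Request:
play_rows:
  motion:
    - [1, [0.0004, 0.0001, 0], 0]
    - [1, [0.0008, 0.0002, 0], 0]

```text
time: 15.65
tool_pos: [0.5086, 0.0248, 0.0287]
tool_rot: [0.558, 0.435, 0.557, -0.434]
contact_force: [-0.2, 0.2, -0.2]
gripper_width: -0.001
```

```bash
cat > lk.py <<'E'
from fit import *
import sys
ps(); 
i=cams.camera_info("wrist");p,d=cams.grab_frame("wrist"); cv2.imwrite(f"pics/{sys.argv[1]}.png",cv2.resize(p[0:260,150:410],(780,780),interpolation=cv2.INTER_CUBIC)[:600,:,::-1])
E
python3 lk.py w13
```

```text
t 15.65 p [0.5086 0.0248 0.0287] x [ 0.001  0.    -1.   ] jaw [ 0.244 -0.97   0.   ] jawang -1.3239 F [-0.2  0.2 -0.2] w -0.001 q [-0.1  -0.    2.03  0.    1.11  1.23]
```

View pics/w13.png

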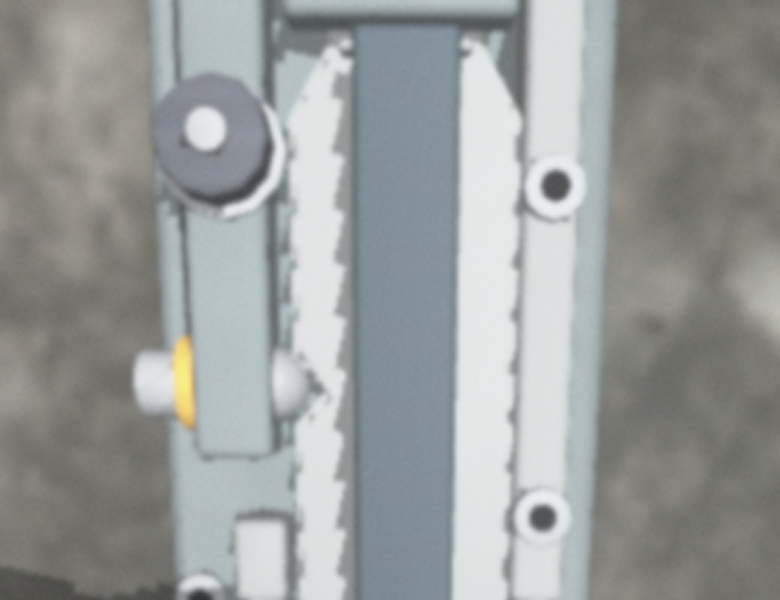

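Request:
play_rows:
  motion:
    - [1, [0.0003, 0.0001, 0], 0]
    - [1, [0.0006, 0.0002, 0], 0]

```text
time: 15.9
tool_pos: [0.5088, 0.0248, 0.0284]
tool_rot: [0.558, 0.435, 0.558, -0.435]
contact_force: [-0.1, -0.0, -0.9]
gripper_width: 0.002
```

Request:
play_rows:
  motion:
    - [1, [0.0003, 0.0001, 0], 0]
    - [1, [0.0006, 0.0002, 0], 0]

```text
time: 16.1
tool_pos: [0.5089, 0.0249, 0.0282]
tool_rot: [0.558, 0.434, 0.558, -0.435]
contact_force: [-1.9, -1.3, 1.8]
gripper_width: -0.001
```

Request:
play_rows:
  motion:
    - [1, [0.0003, 0.0001, 0], 0]
    - [1, [0.0006, 0.0001, 0], 0]

```text
time: 16.3
tool_pos: [0.5089, 0.0249, 0.0282]
tool_rot: [0.557, 0.434, 0.558, -0.435]
contact_force: [-6.7, -2.1, 5.2]
gripper_width: -0.002
```

Request:
play_rows:
  motion:
    - [1, [0.0003, 0.0001, 0], 0]
    - [1, [0.0006, 0.0001, 0], 0]

```text
time: 16.5
tool_pos: [0.5089, 0.0249, 0.0281]
tool_rot: [0.557, 0.434, 0.559, -0.436]
contact_force: [-8.2, -1.2, 5.9]
gripper_width: -0.001
```

Request:
play_rows:
  motion:
    - [1, [-0.003, -0.0008, 0], 0]
    - [1, [-0.01, -0.0025, 0], 0]
    - [1, [-0.03, -0.0075, 0], 0]
    - [1, [-0.03, -0.0075, 0.03], 0]
    - [1, [-0.03, -0.0075, 0.06], 0]

```text
time: 17.0
tool_pos: [0.4786, 0.0177, 0.0875]
tool_rot: [0.557, 0.434, 0.558, -0.435]
contact_force: [0.1, -0.1, -0.2]
gripper_width: -0.0
```

Request:
play_rows:
  motion:
    - [1, [0, 0, 0.04], 0]
    - [1, [0.03, 0.0, 0.05], 0]
    - [1, [0.06, 0.0, 0.06], 0]
    - [1, [0.06, 0.0, 0.06], 0]
    - [1, [0.06, 0.0, 0.06], 0]

```text
time: 17.5
tool_pos: [0.5403, 0.0177, 0.1482]
tool_rot: [0.558, 0.435, 0.558, -0.435]
contact_force: [-0.3, 0.4, -0.2]
gripper_width: -0.004
```

```bash
python3 lk.py w14
python3 - <<'E'
from fit import *
p,d=cams.grab_frame("scene"); c=p[150:290,170:370]; cv2.imwrite("pics/s3.png",cv2.resize(c,None,fx=4,fy=4,interpolation=cv2.INTER_CUBIC)[:,:,::-1])
for t in ["fresh_tail","fresh_hone","worn_hone"]:
    r=nets.landmark_of("scene",t); print(t,[( [round(float(v),4) for v in q["at"]],round(q["score"],2)) for q in r[:3]])
i=cams.camera_info("wrist");p,d=cams.grab_frame("wrist");c,u,v=cloud(d,i)
th=.2432;a=np.array([np.cos(th),np.sin(th)]);n=np.array([-np.sin(th),np.cos(th)])
rel=c[:,:2]-[0.589,0.0455]; s=rel@a; t=rel@n; z=c[:,2]
k=(z>.034)&(z<.042)&(abs(t)<.01)&(s<.06); print("slate s range",s[k].min(),s[k].max(), np.percentile(z[k],[5,50,95]))
k=(z>.0265)&(z<.033)&(abs(t)<.015)&(s>.02)&(s<.09); print("stop block top s",np.percentile(s[k],[1,99]) if k.sum() else None)
ps()
E
```

```text
t 17.50 p [0.5403 0.0177 0.1482] x [-0.  0. -1.] jaw [ 0.244 -0.97  -0.   ] jawang -1.3239 F [-0.3  0.4 -0.2] w -0.004 q [-0.11 -0.08  1.89  0.    1.34  1.22]
fresh_tail [([0.5232, 0.0253, 0.0261], 0.97)]
fresh_hone [([0.5762, 0.0412, 0.01], 0.92)]
worn_hone [([0.492, -0.1296, 0.0025], 0.65)]
slate s range -0.07124797368030987 0.03190855846511211 [0.03696981 0.03830198 0.03943273]
stop block top s [0.03822823 0.05846059]
t 17.80 p [0.5395 0.0177 0.1476] x [-0.001  0.    -1.   ] jaw [ 0.244 -0.97  -0.   ] jawang -1.3240 F [ 0.1 -0.   0.4] w -0.001 q [-0.11 -0.08  1.89  0.    1.34  1.22]
```

View pics/w14.png

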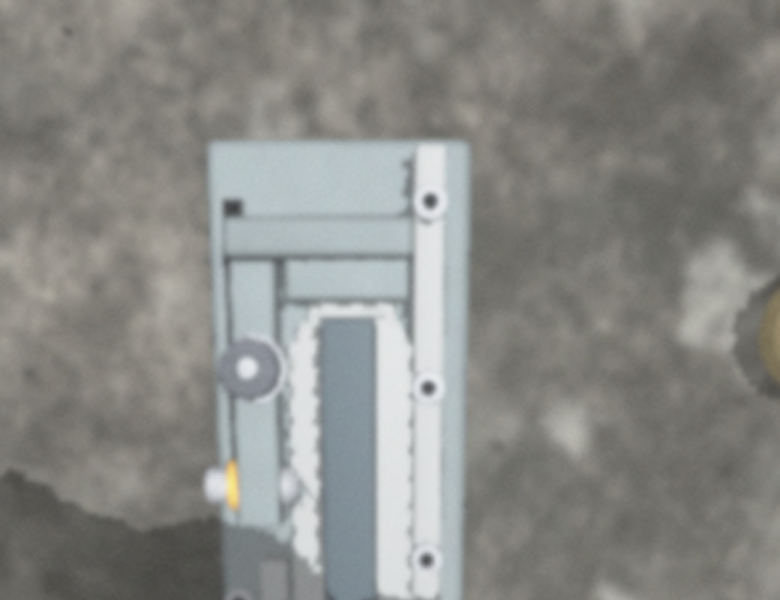

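View pics/s3.png

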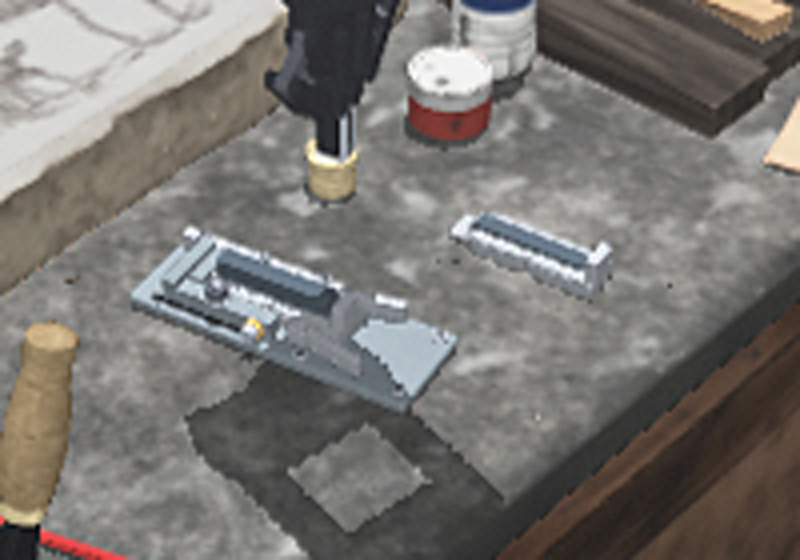

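```bash
python3 -c "
from plant import workorder
print(workorder.job_done())"
```

```text
the job is handed in; nothing more can be done
None
```

The fresh cassette is fitted and held in the base, and I handed the job in at about 18 s of the 67 s allowed.

**What I did:** I gripped the fresh cassette by its slate, laid it flat in the funnel mouth tongue first, and let go. I then pushed it up the track with shut fingers on the tail face. The forces below are what I read at the end of each short move.

| Stage of the push | Force on the tool |
|---|---|
| Nose meeting the ball | about 12 N |
| Side riding on the ball | 8 falling to about 4.5 N |
| Ball springing into the notch | dropped to about 0 N |
| Easing onto the stop | about 8 N, with no further movement |

**Last checks:**
- **Ball and notch:** the last pictures show the ball sitting in the notch.
- **Tongue and stop:** the tongue is hidden under the keeper lip. The slate's front edge puts the nose within about 1 mm of where I estimate the stop face to be.
- **Flatness:** the slate top read a level 38 mm above the bench, as expected for a cassette flat on the track floor.
- **Worn cassette:** it is still within measurement error of where it started.
- **Other things:** I never touched them, but I did not measure them again at the end.
- **Arm:** it is raised clear of everything and touches nothing.

**Disagreement:** when gripped, the jaws read about 13 mm open across the 15 mm slate, but the grasp held without slipping. No check failed.

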